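# Try the empty bottle's pump

### The arm

A 6-joint arm with a two-finger parallel gripper is mounted at the origin on the work surface. World frame = base frame: x ahead of the robot, y to its left, z up, the work surface at z = 0. Lengths are in m, angles in rad, forces in N, time in s.
With the tool pointing down it reaches from about 0.35 to 0.975 m from the base axis. Payload 4.9 kg.
Tool frame: the origin (TCP) lies on the centre line of the jaws, within the pads' length; the fingertips stand 14 mm ahead of it and the grasp point (between the pads) lies 5 mm behind it; z points along the fingers, y is the line along which they close (so a half turn about z gives the same grasp; the last joint's range is limited). The gripper opens to 85 mm and grips with 20 to 120 N. Pads are 22 mm wide; open, the fingers measure 114 mm over their backs; the gripper's body (76 mm by 85 mm) begins 54 mm behind the grasp point. The pads swing forward as they close: fully open they stand 13 mm farther back than shut.
Start: joints at [-1.319, 0.053, 1.613, -0, 1.476, -0.119], TCP at [0.226, -0.583, 0.217] pointing down, gripper open.
Joint ranges: [-3.01, 3.01], [-1.01, 2.22], [0.06, 2.58], [-1.02, 4.17], [0.09, 2.62], [-3.14, 3.14]. Speed limits (rad/s): [2.57, 2.57, 3.14, 3.14, 3.14, 3.14].

### API

Orientations are given as a unit quaternion [w, x, y, z].
In Python, from plant import * gives the robot as it stands.
- The arm moves only by the tool send_rows, never from a script. Its argument "steps" is a list of rows, each an object with "translation": the shift along the tool's x, y, z in cm, a list of three; "delta_rot": the turn, a rotation vector about the tool's x, y, z in rad, a list of three; "jaw": the finger opening in cm, from 0 to 8.54. In form: [{"translation": [dx, dy, dz], "delta_rot": [rx, ry, rz], "jaw": jaw}, ...]. A call has exactly 8 rows; each row is the pose to reach, as a shift and turn from the pose commanded when the call began, along the tool's axes at that moment; what a row does not reach only later rows make up. A row lasts 1/10 s, in which the tool goes at most 50 mm and 8.59 degrees, less where a joint would pass 70% of its speed; a pose out of reach is approached as far as the arm can. A call with a gripper value outside its range is refused whole. The fingers move at their own pace and stop on an object; the grip force is fixed at half the most. Time passes only in rows, so rows that repeat a pose let the fingers close, or fill a call up. It gives the time, the measured TCP pose, the force, the opening and the grip force at its end, in the units of the state.
- state(): the state, without advancing time (a new reading comes with each control period).
- grab_frame(name): name is "scene" or "top" or "wrist"; returns a dict with "pixels" (400x640x3 uint8, blue, green, red), "range_z" (400x640 float32, m along the optical axis (not along the pixel's ray), 0 where there is no reading), "fx", "fy", "cx", "cy" (pixels), "dist" ([k1, k2, p1, p2, k3] as OpenCV has them; the pictures are not rectified), "rvec" (rotation vector, rad) and "tvec" (3), from world to camera coordinates, as OpenCV has them. Camera axes: x right, y down, z forward; pixel columns grow to the right and rows downward; lengths in m; the calibration is good to about 2 mm. A picture is of the moment at which its call begins.
- job_done(): hands the job in; it is judged then, once.
The state is a dict: "time": time; "joint_pos": joint angles; "joint_vel": joint speeds; "joint_efforts": joint torques, N m; "tool_pos": TCP position; "tool_rot": TCP orientation; "contact_force": force on the tool from outside, world axes, zero at the start; "ft_torque": the same for the moment, N m; "gripper_width": opening from 0.0 (shut) to 1.0 (fully open); "grasp_force": force on a finger pad.
Only numpy, scipy, OpenCV 4.12 (cv2) and the standard library are available. Lean on these libraries where they do the work, as an engineer would, in place of code of your own. Each camera call takes 0.05 s, during which the arm holds its last target. There are 200 camera calls.

### The job

Before the empty frosted bottle is refilled, try its pump: press the teal pump head all the way down, pause a moment, then let it come back up slowly under your fingers, taking a second or more, until it is fully up; never let it snap back. Then take the hand away, with the bottle left standing upright where it was, and do not press the amber bottle's black pump.

Things in the scene. Friction and masses are not known exactly. Their poses are not given: they have to be found in the camera images.
- pump_top (a point): Centre of the flat top of the frosted bottle's teal pump head, the point to press straight down. The head is a disc 38 mm in diameter and 15 mm thick on a 9 mm stem over the bottle's axis; a 10 mm thick nozzle sticks out sideways (the head's own -x side) to 55 mm from the axis, just below the top. The top is 198 mm above the table when the head is up and goes down with the head. The point's z points up.
- pump_head (a joint): How far the teal pump head is pressed, in m: 0 fully up (as it starts), 0.025 fully down at its stop. A spring pushes it up all the time: about 3 N when up, 7 N when fully down. Let go, it snaps up at once; under a slowly rising hand it follows the hand. It goes straight down and up.
- frosted_bottle: The empty, loose, light (about 0.1 to 0.25 kg) frosted whitish plastic bottle that carries the teal pump. Round, 70 mm in diameter, shoulder at 115 mm, teal collar 37 mm wide up to 155 mm. Origin at the centre of its underside, z up along the bottle's axis; the pump head is on that axis. Pressed at the middle of its head it stands still.
- amber_head (a joint): How far the black pump head of the other bottle is pressed, in m (0 up, 0.025 fully down). That bottle is brown amber glass, 74 mm in diameter, loose, top of its head 175 mm above the table; it is not to be pumped.
Not all that is in view belongs to the job. What is shaped like the frosted_bottle but yellow is not meant.

How it is judged:
On the way, in this order (a step that is already met when the one before it is completed fails the run):
1. the teal pump head is pressed all the way down (22 mm or more of its 25 mm) (value of joint pump_head above 0.022 m), for 0.2 s.
2. the teal pump head is back up (within 3 mm) (value of joint pump_head below 0.003 m), for 0.2 s.
At the end, for the whole second after the job is handed in: The teal pump head is fully up (within 3 mm), and the frosted bottle stands at rest, upright (within 10 degrees) and within 20 mm of where it was (value of joint pump_head below 0.003 m and angle between frosted_bottle's own z axis and vertical below 0.18 rad and distance of frosted_bottle from where it was at the start of the episode below 0.02 m and linear speed of frosted_bottle below 0.02 m/s); the robot touches nothing.
It fails at once if the teal pump head snaps back (it rises faster than 0.1 m/s) (velocity of joint pump_head below -0.1 m/s).
It fails at once if the amber bottle's pump is pressed (more than 4 mm) (value of joint amber_head above 0.004 m).
It also fails if it takes over 32 s, if anything falls off the work surface, if the arm or the gripper's body presses on something with over 40 N, if the wrist force passes 120 N, or if a joint passes its speed limit or range.

## Working session

There is one attempt and no reset: what is moved stays moved. The work goes in short steps, Python scripts to look and compute and a tool call to move; the robot and the scene stay as the last step left them, time stands still between calls to the robot, and variables do not carry over. Pictures are saved under pics/ and viewed, at most 10 in all, crops included, and the job is handed in when it is done.

Besides the shell and the picture viewer there is one more tool, called after "Request:" as name(argument=value, ...), one argument or row to a line, values as JSON. send_rows: Moves the arm, as the interface text tells. Its arguments: {"type":"object","properties":{"steps":{"type":"array","items":{"type":"object","properties":{"translation":{"type":"array","items":{"type":"number"}},"delta_rot":{"type":"array","items":{"type":"number"}},"jaw":{"type":"number"}}}}},"required":["steps"]}

```bash
mkdir -p pics; python3 - <<'E'
from plant import *
import cv2,numpy as np
s=state();print({k:np.round(v,3) for k,v in s.items()})
a=[]
for n in("scene","top"):
    f=grab_frame(n);np.savez(f"pics/{n}.npz",**f);a.append(f["pixels"])
    cv2.imwrite(f"pics/{n}0.png",f["pixels"])
E
```

```text
{'time': np.float64(0.0), 'joint_pos': array([-1.319,  0.053,  1.614, -0.   ,  1.476, -0.119]), 'joint_vel': array([ 0.001, -0.001, -0.   ,  0.002,  0.002, -0.001]), 'joint_efforts': array([ 1.0000e-03, -3.9369e+01, -3.7017e+01, -0.0000e+00,  7.0000e-03,
       -0.0000e+00]), 'tool_pos': array([ 0.226, -0.582,  0.216]), 'tool_rot': array([-0.001,  0.983,  0.184, -0.   ]), 'contact_force': array([-0.483, -0.747,  0.156]), 'ft_torque': array([-0.007,  0.008, -0.006]), 'grasp_force': np.float64(0.0), 'gripper_width': np.float64(1.0)}
```

View pics/scene0.png

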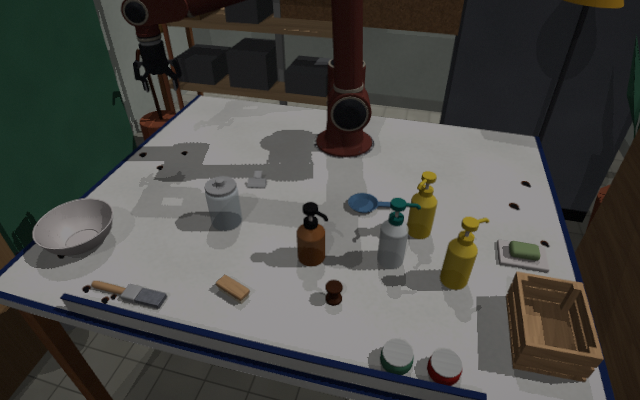

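View pics/top0.png

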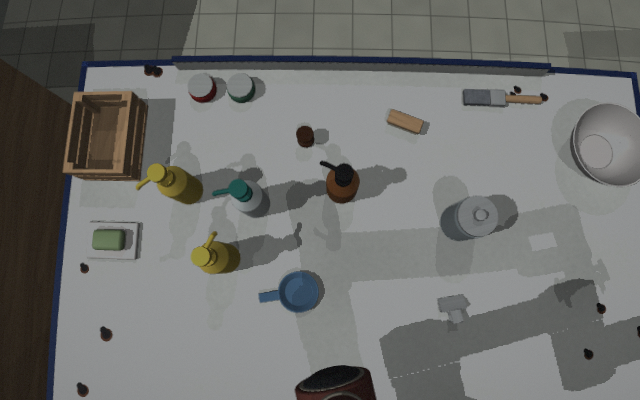

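The scene view shows the teal pump on a frosted bottle at (398,205). Its neighbours are two yellow pump bottles at (427,180) and (465,230), and the amber bottle with a black pump at (312,215). In the top view the teal head is at (238,188), the yellow heads at (157,173) and (203,256), and the black one at (344,174). The frosted one with the teal head fits the description, so I'll measure it and confirm it in a crop.

```bash
cat > h.py <<'E'
import cv2,numpy as np
def cast(f,uv,z):
    K=np.array([[f["fx"],0,f["cx"]],[0,f["fy"],f["cy"]],[0,0,1]],float)
    p=cv2.undistortPoints(np.array(uv,float).reshape(-1,1,2),K,np.array(f["dist"],float)).reshape(-1,2)
    R=cv2.Rodrigues(np.array(f["rvec"],float))[0];t=np.array(f["tvec"],float).ravel()
    c=-R.T@t; d=np.c_[p,np.ones(len(p))]@R
    return c+d*((z-c[2])/d[:,2])[:,None]
def world(f,uv):
    K=np.array([[f["fx"],0,f["cx"]],[0,f["fy"],f["cy"]],[0,0,1]],float)
    p=cv2.undistortPoints(np.array(uv,float).reshape(-1,1,2),K,np.array(f["dist"],float)).reshape(-1,2)
    R=cv2.Rodrigues(np.array(f["rvec"],float))[0];t=np.array(f["tvec"],float).ravel()
    uv=np.array(uv,int);zc=f["range_z"][uv[:,1],uv[:,0]]
    return (np.c_[p,np.ones(len(p))]*zc[:,None]-t)@R
def teal(f):
    h=cv2.cvtColor(f["pixels"],cv2.COLOR_BGR2HSV)
    return cv2.inRange(h,(78,90,35),(98,255,255))
E
python3 - <<'E'
from h import *
for n,box in(("top",(200,150,290,230)),("scene",(360,180,440,280))):
    f=dict(np.load(f"pics/{n}.npz"));m=teal(f)
    x0,y0,x1,y1=box
    k=np.zeros_like(m);k[y0:y1,x0:x1]=m[y0:y1,x0:x1]
    v,u=np.nonzero(k);uv=np.c_[u,v];w=world(f,uv)
    top=(w[:,2]>.188)&(w[:,2]<.21)
    print(n,len(u),top.sum(),"z pct",np.percentile(w[:,2],[5,50,95]).round(3))
    q=cast(f,uv[top]+0.0,.198)[:,:2]
    # disc: opening removes nozzle
    kk=np.zeros_like(m);kk[v[top],u[top]]=255
    op=cv2.morphologyEx(kk,cv2.MORPH_OPEN,cv2.getStructuringElement(2,(11,11) if n=="top" else (9,5)))
    c=cv2.findContours(op,0,2)[0]
    for cc in c:
        b=cast(f,cc.reshape(-1,2),.198)[:,:2].astype(np.float32)
        print("disc",cv2.minEnclosingCircle(b),b.mean(0),cc.reshape(-1,2).mean(0))
    print("extent",q.min(0),q.max(0))
    cv2.imwrite(f"pics/{n}c.png",cv2.resize(np.hstack([f["pixels"][y0:y1,x0:x1],cv2.cvtColor(kk,8)[y0:y1,x0:x1]]),None,fx=4.4,fy=4.4,interpolation=2))
    # other heads
t=dict(np.load("pics/top.npz"))
print(cast(t,[[157,173],[203,256]],.198),cast(t,[[344,174]],.175))
print(world(t,[[157,173],[203,256],[344,174],[238,188]]))
E
```

```text
top 431 346 z pct [0.153 0.197 0.199]
disc ((0.5688027143478394, 0.24823150038719177), 0.01861746981739998) [0.56779885 0.24587303] [238.95454545 188.68181818]
extent [0.55130893 0.23001327] [0.58686897 0.29643265]
scene 271 170 z pct [0.149 0.193 0.198]
disc ((0.5751603245735168, 0.25390297174453735), 0.021607035771012306) [0.5749033  0.25269666] [399.33333333 203.0952381 ]
extent [0.55514303 0.23261532] [0.59749207 0.29879544]
[[0.59619024 0.41226145 0.198     ]
 [0.43660605 0.30791665 0.198     ]] [[0.60613746 0.04298498 0.175     ]]
[[0.59636329 0.41260755 0.19724142]
 [0.43665723 0.30897521 0.194662  ]
 [0.60638354 0.04294815 0.17394929]
 [0.56895823 0.24766892 0.1985637 ]]
```

View pics/topc.png

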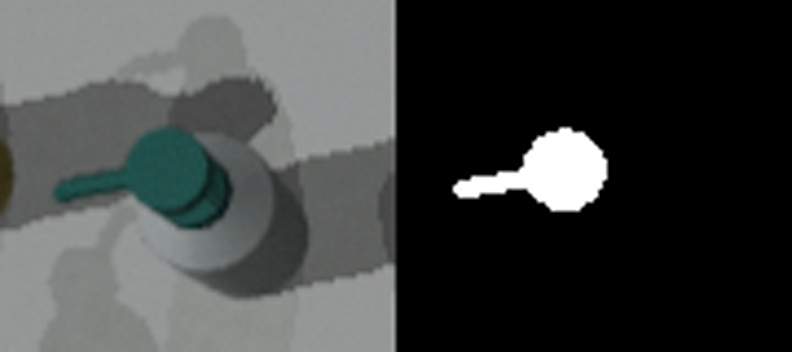

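The crop confirms the teal head on the frosted body, nozzle to its left. The disc radius measures 18.6 mm (19 expected) and its height 0.198, with centre ≈ (0.569, 0.249). I'll shut the jaws, rise, and fly over in steps.

Request:
send_rows(
  steps=[
    {"translation": [0,0,-5],"delta_rot": [0,0,0],"jaw": 0},
    {"translation": [0,0,-10],"delta_rot": [0,0,0],"jaw": 0},
    {"translation": [3,-3.2,-11],"delta_rot": [0,0,0],"jaw": 0},
    {"translation": [6,-6.4,-11],"delta_rot": [0,0,0],"jaw": 0},
    {"translation": [9,-9.6,-11],"delta_rot": [0,0,0],"jaw": 0},
    {"translation": [12,-12.8,-11],"delta_rot": [0,0,0],"jaw": 0},
    {"translation": [15,-16,-11],"delta_rot": [0,0,0],"jaw": 0},
    {"translation": [18,-19,-11],"delta_rot": [0,0,0],"jaw": 0},
  ],
)

```text
time: 0.9
tool_pos: [0.3256, -0.3383, 0.3266]
tool_rot: [-0.0, 0.983, 0.184, -0.0]
contact_force: [1.1, -0.6, -0.2]
gripper_width: 0.002
grasp_force: 0.0
```

Request:
send_rows(
  steps=[
    {"translation": [3,-3.2,0],"delta_rot": [0,0,0],"jaw": 0},
    {"translation": [6,-6.4,0],"delta_rot": [0,0,0],"jaw": 0},
    {"translation": [9,-9.6,0],"delta_rot": [0,0,0],"jaw": 0},
    {"translation": [12,-12.8,0],"delta_rot": [0,0,0],"jaw": 0},
    {"translation": [15,-16,0],"delta_rot": [0,0,0],"jaw": 0},
    {"translation": [18,-19.2,0],"delta_rot": [0,0,0],"jaw": 0},
    {"translation": [21,-22.4,0],"delta_rot": [0,0,0],"jaw": 0},
    {"translation": [24,-25,0],"delta_rot": [0,0,0],"jaw": 0},
  ],
)

```text
time: 1.7
tool_pos: [0.4585, -0.018, 0.3269]
tool_rot: [-0.0, 0.983, 0.185, 0.0]
contact_force: [-0.0, -0.8, -0.5]
gripper_width: 0.001
grasp_force: 0.0
```

Request:
send_rows(
  steps=[
    {"translation": [3,-3.2,0],"delta_rot": [0,0,0],"jaw": 0},
    {"translation": [6,-6.4,0],"delta_rot": [0,0,0],"jaw": 0},
    {"translation": [9,-9.6,0],"delta_rot": [0,0,0],"jaw": 0},
    {"translation": [12,-12.8,0],"delta_rot": [0,0,0],"jaw": 0},
    {"translation": [15,-16,0],"delta_rot": [0,0,0],"jaw": 0},
    {"translation": [17.5,-18.5,0],"delta_rot": [0,0,0],"jaw": 0},
    {"translation": [19,-20,0],"delta_rot": [0,0,0],"jaw": 0},
    {"translation": [20,-21,0],"delta_rot": [0,0,0],"jaw": 0},
  ],
)

```text
time: 2.5
tool_pos: [0.5688, 0.2495, 0.326]
tool_rot: [0.0, 0.983, 0.185, -0.001]
contact_force: [-0.5, 0.2, -1.3]
gripper_width: -0.002
grasp_force: 0.0
```

Request:
send_rows(
  steps=[
    {"translation": [0,0,2],"delta_rot": [0,0,0],"jaw": 0},
    {"translation": [0,0,4],"delta_rot": [0,0,0],"jaw": 0},
    {"translation": [0,0,6],"delta_rot": [0,0,0],"jaw": 0},
    {"translation": [0,0,7.5],"delta_rot": [0,0,0],"jaw": 0},
    {"translation": [0,0,8.5],"delta_rot": [0,0,0],"jaw": 0},
    {"translation": [0,0,9],"delta_rot": [0,0,0],"jaw": 0},
    {"translation": [0,0,9],"delta_rot": [0,0,0],"jaw": 0},
    {"translation": [0,0,9],"delta_rot": [0,0,0],"jaw": 0},
  ],
)

```text
time: 3.3
tool_pos: [0.5692, 0.2481, 0.2381]
tool_rot: [-0.0, 0.983, 0.184, 0.001]
contact_force: [0.2, -0.2, -0.6]
gripper_width: 0.003
grasp_force: 0.0
```

```bash
python3 - <<'E'
from plant import *
from h import *
print({k:np.round(v,4) for k,v in state().items() if k in("tool_pos","tool_rot","contact_force","time")})
w=grab_frame("wrist");s=grab_frame("scene")
np.savez("pics/w1.npz",**w);np.savez("pics/s1.npz",**s)
m=teal(w);v,u=np.nonzero(m);uv=np.c_[u,v];p=world(w,uv);t=(abs(p[:,2]-.198)<.006)
print(len(u),t.sum())
if t.sum()>50:
    q=p[t,:2];print(q.min(0),q.max(0))
a=cv2.resize(s["pixels"][150:290,320:500],(640,498),interpolation=2)
cv2.imwrite("pics/s1.png",a);cv2.imwrite("pics/w1.png",w["pixels"])
E
```

```text
{'time': np.float64(3.3), 'tool_pos': array([0.5692, 0.2481, 0.2381]), 'tool_rot': array([-1.000e-04,  9.829e-01,  1.843e-01,  7.000e-04]), 'contact_force': array([ 0.1804, -0.2401, -0.5532])}
3441 2844
[0.55102172 0.23075689] [0.58739472 0.29634428]
```

View pics/w1.png

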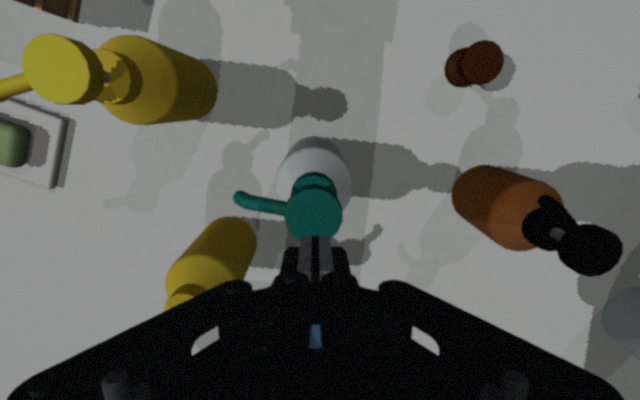

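View pics/s1.png

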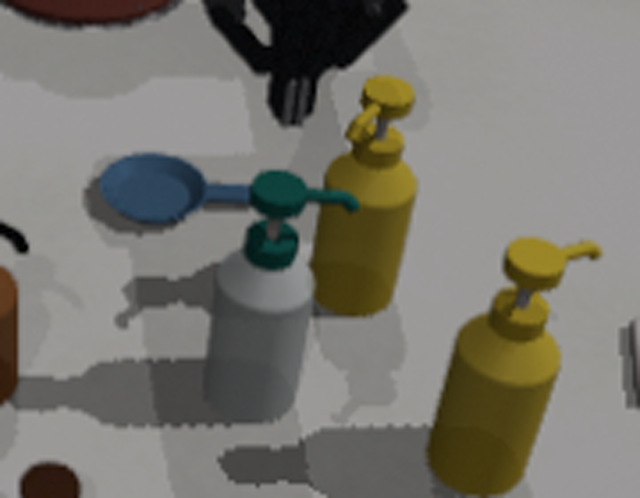

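The wrist view shows the teal head at (314,210) with the fingertips just behind its edge at (318,240). In the scene crop the tips (293,118) stand well up and back from the head (278,190), so I'll check the actual tip position by depth before pressing.

```bash
python3 - <<'E'
from h import *
s=dict(np.load("pics/s1.npz"));w=dict(np.load("pics/w1.npz"))
for f,b in((s,(388,160,416,192)),(w,(285,215,350,290))):
    x0,y0,x1,y1=b
    g=np.mgrid[y0:y1,x0:x1].reshape(2,-1);uv=np.c_[g[1],g[0]]
    dark=(f["pixels"][uv[:,1],uv[:,0]].max(1)<75)&(f["range_z"][uv[:,1],uv[:,0]]>0)&(teal(f)[uv[:,1],uv[:,0]]==0)
    p=world(f,uv);k=dark&(abs(p[:,0]-.569)<.09)&(abs(p[:,1]-.249)<.09)&(p[:,2]>.2)
    p=p[k];uv=uv[k]
    print(len(p))
    if len(p):
        o=p[:,2].argsort()[:150]
        print(p[o[::15]].round(4),uv[o[::15]].tolist())
def proj(f,P):return cv2.projectPoints(np.array(P,float),f["rvec"],f["tvec"],np.array([[f["fx"],0,f["cx"]],[0,f["fy"],f["cy"]],[0,0,1]],float),f["dist"])[0].reshape(-1,2).round(1)
for f in(s,w):print(proj(f,[[.5692,.2481,.224],[.5692,.2481,.238],[.569,.249,.198]]))
E
```

```text
449
[[0.5797 0.2501 0.2568]
 [0.5834 0.2477 0.2618]
 [0.5824 0.2426 0.2656]
 [0.5782 0.2419 0.2681]
 [0.5786 0.2529 0.2705]
 [0.5758 0.2364 0.2738]
 [0.58   0.2544 0.2772]
 [0.5805 0.2385 0.2801]
 [0.5828 0.2473 0.2832]
 [0.5831 0.247  0.2861]] [[401, 184], [400, 183], [398, 181], [398, 179], [403, 179], [396, 176], [404, 177], [397, 175], [401, 175], [401, 174]]
3062
[[0.5774 0.2561 0.2555]
 [0.5793 0.2524 0.2566]
 [0.5795 0.2515 0.2574]
 [0.5718 0.2597 0.2579]
 [0.5787 0.2532 0.2583]
 [0.5785 0.254  0.2586]
 [0.5774 0.2574 0.2591]
 [0.5797 0.2396 0.2592]
 [0.5809 0.2464 0.2597]
 [0.5729 0.2581 0.2599]] [[304, 236], [313, 236], [315, 237], [292, 246], [311, 238], [309, 238], [301, 238], [340, 247], [327, 240], [296, 247]]
[[398.9 192.6]
 [399.6 187.8]
 [398.  201.3]]
[[314.  232. ]
 [313.9 242. ]
 [312.6 216.6]]
```

Both views put the tips at z ≈ 0.255 with the TCP at 0.238, so the shut tips are about 17 mm behind the TCP, not 14 mm ahead. Laterally they are centred on the head. I'll go down by force.

Request:
send_rows(
  steps=[
    {"translation": [0,0.1,0.6],"delta_rot": [0,0,0],"jaw": 0},
    {"translation": [0,0.1,1.2],"delta_rot": [0,0,0],"jaw": 0},
    {"translation": [0,0.1,1.8],"delta_rot": [0,0,0],"jaw": 0},
    {"translation": [0,0.1,2.4],"delta_rot": [0,0,0],"jaw": 0},
    {"translation": [0,0.1,3],"delta_rot": [0,0,0],"jaw": 0},
    {"translation": [0,0.1,3.5],"delta_rot": [0,0,0],"jaw": 0},
    {"translation": [0,0.1,3.8],"delta_rot": [0,0,0],"jaw": 0},
    {"translation": [0,0.1,3.8],"delta_rot": [0,0,0],"jaw": 0},
  ],
)

```text
time: 4.2
tool_pos: [0.5688, 0.247, 0.1984]
tool_rot: [0.0, 0.983, 0.184, -0.001]
contact_force: [-0.1, -0.6, -0.0]
gripper_width: 0.001
grasp_force: 0.0
```

```bash
python3 - <<'E'
from plant import *
from h import *
print({k:np.round(v,4) for k,v in state().items() if k in("tool_pos","contact_force","time")})
w=grab_frame("wrist");s=grab_frame("scene")
m=teal(w);v,u=np.nonzero(m);p=world(w,np.c_[u,v]);print(len(p),np.percentile(p[:,2],[50,80,95]))
a=cv2.resize(s["pixels"][150:290,340:460],(514,600),interpolation=2)
cv2.imwrite("pics/s2.png",np.hstack([a]));cv2.imwrite("pics/w2.png",w["pixels"])
x0,y0,x1,y1=270,190,360,300
g=np.mgrid[y0:y1,x0:x1].reshape(2,-1);uv=np.c_[g[1],g[0]];p=world(w,uv)
k=(w["pixels"][uv[:,1],uv[:,0]].max(1)<75)&(m[uv[:,1],uv[:,0]]==0)&(p[:,2]>.195)&(abs(p[:,0]-.57)<.02)
p=p[k];print(len(p),np.sort(p[:,2])[:200:20].round(4),p[p[:,2]<np.sort(p[:,2])[100]][:,:2].mean(0))
E
```

```text
{'time': np.float64(4.2), 'tool_pos': array([0.5688, 0.247 , 0.1984]), 'contact_force': array([-0.0607, -0.551 , -0.0281])}
3867 [0.19593522 0.19713853 0.19777473]
4496 [0.1951 0.196  0.1964 0.1965 0.1967 0.197  0.1972 0.1976 0.2155 0.2169] [0.57738538 0.23899004]
```

View pics/s2.png

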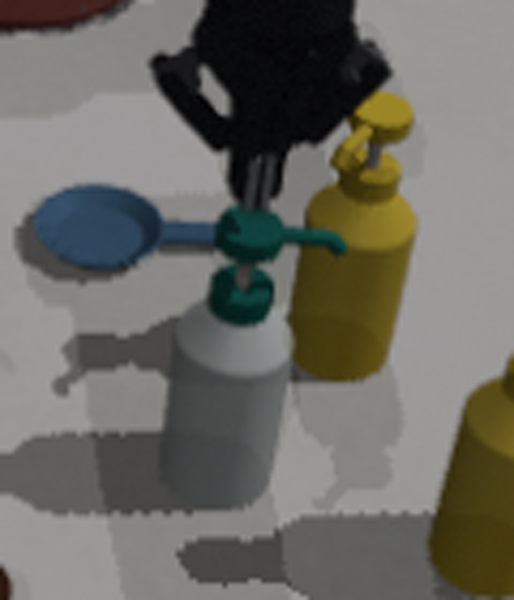

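The tips now sit at z ≈ 0.2155, just over the head (gap 17 mm), and the head is still up at 0.198. Contact is due at TCP z ≈ 0.181 and full press at ≈ 0.156. I'll press part way and check the force.

Request:
send_rows(
  steps=[
    {"translation": [0.1,-0.2,0.5],"delta_rot": [0,0,0],"jaw": 0},
    {"translation": [0.1,-0.2,1.0],"delta_rot": [0,0,0],"jaw": 0},
    {"translation": [0.1,-0.2,1.4],"delta_rot": [0,0,0],"jaw": 0},
    {"translation": [0.1,-0.2,1.7],"delta_rot": [0,0,0],"jaw": 0},
    {"translation": [0.1,-0.2,2.0],"delta_rot": [0,0,0],"jaw": 0},
    {"translation": [0.1,-0.2,2.3],"delta_rot": [0,0,0],"jaw": 0},
    {"translation": [0.1,-0.2,2.5],"delta_rot": [0,0,0],"jaw": 0},
    {"translation": [0.1,-0.2,2.5],"delta_rot": [0,0,0],"jaw": 0},
  ],
)

```text
time: 5.1
tool_pos: [0.5694, 0.2493, 0.1742]
tool_rot: [-0.0, 0.983, 0.184, 0.0]
contact_force: [-0.3, 0.1, 5.0]
gripper_width: 0.0
grasp_force: 2.1
```

Request:
send_rows(
  steps=[
    {"translation": [0,0,0.2],"delta_rot": [0,0,0],"jaw": 0},
    {"translation": [0,0,0.4],"delta_rot": [0,0,0],"jaw": 0},
    {"translation": [0,0,0.6],"delta_rot": [0,0,0],"jaw": 0},
    {"translation": [0,0,0.8],"delta_rot": [0,0,0],"jaw": 0},
    {"translation": [0,0,1.0],"delta_rot": [0,0,0],"jaw": 0},
    {"translation": [0,0,1.2],"delta_rot": [0,0,0],"jaw": 0},
    {"translation": [0,0,1.3],"delta_rot": [0,0,0],"jaw": 0},
    {"translation": [0,0,1.3],"delta_rot": [0,0,0],"jaw": 0},
  ],
)

```text
time: 5.9
tool_pos: [0.5695, 0.2493, 0.1613]
tool_rot: [-0.0, 0.983, 0.184, 0.0]
contact_force: [-1.1, -0.1, 6.1]
gripper_width: -0.003
grasp_force: 3.1
```

```bash
cat > look.py <<'E'
from plant import *
from h import *
print({k:np.round(v,4) for k,v in state().items() if k in("tool_pos","contact_force","time")})
w=grab_frame("wrist");s=grab_frame("scene")
for f in(w,s):
    m=teal(f);v,u=np.nonzero(m);p=world(f,np.c_[u,v])
    p=p[(abs(p[:,0]-.569)<.025)&(abs(p[:,1]-.249)<.025)&(p[:,2]>.16)]
    print(len(p),np.percentile(p[:,2],[50,80,95]).round(4),p.min(0).round(3),p.max(0).round(3))
E
python3 look.py
```

```text
{'time': np.float64(5.9), 'tool_pos': array([0.5695, 0.2493, 0.1613]), 'contact_force': array([-1.1065, -0.1219,  6.1248])}
1917 [0.1741 0.1748 0.1754] [0.558 0.231 0.16 ] [0.588 0.274 0.201]
77 [0.1732 0.1747 0.1756] [0.562 0.232 0.16 ] [0.589 0.274 0.18 ]
```

Head top is now ≈ 0.1755, so it is pressed ~22 mm. I'll go the last bit to the stop in small steps.

Request:
send_rows(
  steps=[
    {"translation": [0,0,0.05],"delta_rot": [0,0,0],"jaw": 0},
    {"translation": [0,0,0.1],"delta_rot": [0,0,0],"jaw": 0},
    {"translation": [0,0,0.15],"delta_rot": [0,0,0],"jaw": 0},
    {"translation": [0,0,0.2],"delta_rot": [0,0,0],"jaw": 0},
    {"translation": [0,0,0.25],"delta_rot": [0,0,0],"jaw": 0},
    {"translation": [0,0,0.3],"delta_rot": [0,0,0],"jaw": 0},
    {"translation": [0,0,0.3],"delta_rot": [0,0,0],"jaw": 0},
    {"translation": [0,0,0.3],"delta_rot": [0,0,0],"jaw": 0},
  ],
)

```text
time: 6.8
tool_pos: [0.5697, 0.2494, 0.1589]
tool_rot: [-0.0, 0.983, 0.184, 0.001]
contact_force: [-1.1, -0.2, 7.2]
gripper_width: 0.0
grasp_force: 3.5
```

Request:
send_rows(
  steps=[
    {"translation": [0,0,0.05],"delta_rot": [0,0,0],"jaw": 0},
    {"translation": [0,0,0.1],"delta_rot": [0,0,0],"jaw": 0},
    {"translation": [0,0,0.15],"delta_rot": [0,0,0],"jaw": 0},
    {"translation": [0,0,0.2],"delta_rot": [0,0,0],"jaw": 0},
    {"translation": [0,0,0.2],"delta_rot": [0,0,0],"jaw": 0},
    {"translation": [0,0,0.2],"delta_rot": [0,0,0],"jaw": 0},
    {"translation": [0,0,0.2],"delta_rot": [0,0,0],"jaw": 0},
    {"translation": [0,0,0.2],"delta_rot": [0,0,0],"jaw": 0},
  ],
)

```text
time: 7.6
tool_pos: [0.5706, 0.2497, 0.159]
tool_rot: [-0.0, 0.983, 0.184, 0.002]
contact_force: [-1.9, -0.4, 12.0]
gripper_width: -0.001
grasp_force: 6.2
```

```bash
python3 look.py
```

```text
{'time': np.float64(7.6), 'tool_pos': array([0.5706, 0.2497, 0.159 ]), 'contact_force': array([-1.8573, -0.3637, 12.0084])}
1886 [0.1717 0.1724 0.173 ] [0.559 0.231 0.16 ] [0.589 0.274 0.199]
75 [0.1702 0.1719 0.1725] [0.563 0.234 0.16 ] [0.592 0.274 0.178]
```

The head is on its stop: force 12 N, top at 0.173, which is 25 mm pressed. I'll bring it up slowly, ~12–15 mm/s.

Request:
send_rows(
  steps=[
    {"translation": [0,0,-0.1],"delta_rot": [0,0,0],"jaw": 0},
    {"translation": [0,0,-0.2],"delta_rot": [0,0,0],"jaw": 0},
    {"translation": [0,0,-0.32],"delta_rot": [0,0,0],"jaw": 0},
    {"translation": [0,0,-0.44],"delta_rot": [0,0,0],"jaw": 0},
    {"translation": [0,0,-0.56],"delta_rot": [0,0,0],"jaw": 0},
    {"translation": [0,0,-0.68],"delta_rot": [0,0,0],"jaw": 0},
    {"translation": [0,0,-0.8],"delta_rot": [0,0,0],"jaw": 0},
    {"translation": [0,0,-0.92],"delta_rot": [0,0,0],"jaw": 0},
  ],
)

```text
time: 8.5
tool_pos: [0.5696, 0.2493, 0.1657]
tool_rot: [-0.0, 0.983, 0.184, 0.0]
contact_force: [-1.2, -0.4, 5.3]
gripper_width: 0.0
grasp_force: 2.7
```

Request:
send_rows(
  steps=[
    {"translation": [0,0,-0.12],"delta_rot": [0,0,0],"jaw": 0},
    {"translation": [0,0,-0.24],"delta_rot": [0,0,0],"jaw": 0},
    {"translation": [0,0,-0.36],"delta_rot": [0,0,0],"jaw": 0},
    {"translation": [0,0,-0.48],"delta_rot": [0,0,0],"jaw": 0},
    {"translation": [0,0,-0.6],"delta_rot": [0,0,0],"jaw": 0},
    {"translation": [0,0,-0.72],"delta_rot": [0,0,0],"jaw": 0},
    {"translation": [0,0,-0.84],"delta_rot": [0,0,0],"jaw": 0},
    {"translation": [0,0,-0.96],"delta_rot": [0,0,0],"jaw": 0},
  ],
)

```text
time: 9.3
tool_pos: [0.5693, 0.2493, 0.1749]
tool_rot: [-0.0, 0.983, 0.184, -0.0]
contact_force: [-1.9, 0.0, 3.6]
gripper_width: -0.001
grasp_force: 2.0
```

Request:
send_rows(
  steps=[
    {"translation": [0,0,-0.1],"delta_rot": [0,0,0],"jaw": 0},
    {"translation": [0,0,-0.2],"delta_rot": [0,0,0],"jaw": 0},
    {"translation": [0,0,-0.3],"delta_rot": [0,0,0],"jaw": 0},
    {"translation": [0,0,-0.4],"delta_rot": [0,0,0],"jaw": 0},
    {"translation": [0,0,-0.5],"delta_rot": [0,0,0],"jaw": 0},
    {"translation": [0,0,-0.6],"delta_rot": [0,0,0],"jaw": 0},
    {"translation": [0,0,-0.7],"delta_rot": [0,0,0],"jaw": 0},
    {"translation": [0,0,-0.8],"delta_rot": [0,0,0],"jaw": 0},
  ],
)

```text
time: 10.1
tool_pos: [0.5693, 0.2492, 0.1828]
tool_rot: [0.0, 0.983, 0.184, -0.0]
contact_force: [-0.3, 0.2, 1.6]
gripper_width: 0.003
grasp_force: 1.4
```

```bash
python3 look.py
```

```text
{'time': np.float64(10.1), 'tool_pos': array([0.5693, 0.2492, 0.1828]), 'contact_force': array([-0.3434,  0.1626,  1.5714])}
1932 [0.1956 0.1963 0.1969] [0.557 0.231 0.182] [0.588 0.274 0.223]
77 [0.1947 0.196  0.1968] [0.564 0.233 0.182] [0.59  0.274 0.199]
```

The head is at 0.197, nearly up and still lightly touched. I'll rise slowly a bit more, then clear away straight up.

Request:
send_rows(
  steps=[
    {"translation": [0,0,-0.08],"delta_rot": [0,0,0],"jaw": 0},
    {"translation": [0,0,-0.16],"delta_rot": [0,0,0],"jaw": 0},
    {"translation": [0,0,-0.24],"delta_rot": [0,0,0],"jaw": 0},
    {"translation": [0,0,-0.32],"delta_rot": [0,0,0],"jaw": 0},
    {"translation": [0,0,-0.4],"delta_rot": [0,0,0],"jaw": 0},
    {"translation": [0,0,-0.5],"delta_rot": [0,0,0],"jaw": 0},
    {"translation": [0,0,-0.6],"delta_rot": [0,0,0],"jaw": 0},
    {"translation": [0,0,-0.7],"delta_rot": [0,0,0],"jaw": 0},
  ],
)

```text
time: 11.0
tool_pos: [0.5694, 0.2493, 0.19]
tool_rot: [-0.0, 0.983, 0.184, 0.0]
contact_force: [-0.7, -0.4, 0.1]
gripper_width: 0.001
grasp_force: 0.0
```

Request:
send_rows(
  steps=[
    {"translation": [0,0,-1],"delta_rot": [0,0,0],"jaw": 0},
    {"translation": [0,0,-2.5],"delta_rot": [0,0,0],"jaw": 0},
    {"translation": [0,0,-4.5],"delta_rot": [0,0,0],"jaw": 0},
    {"translation": [0,0,-7],"delta_rot": [0,0,0],"jaw": 0},
    {"translation": [0,0,-9],"delta_rot": [0,0,0],"jaw": 0},
    {"translation": [0,0,-10],"delta_rot": [0,0,0],"jaw": 0},
    {"translation": [0,0,-10],"delta_rot": [0,0,0],"jaw": 0},
    {"translation": [0,0,-10],"delta_rot": [0,0,0],"jaw": 0},
  ],
)

```text
time: 11.8
tool_pos: [0.5692, 0.2492, 0.2896]
tool_rot: [0.0, 0.983, 0.184, -0.0]
contact_force: [0.6, 0.5, -0.2]
gripper_width: -0.0
grasp_force: 0.0
```

```bash
python3 look.py; python3 - <<'E'
from plant import *
import cv2
cv2.imwrite("pics/s3.png",grab_frame("scene")["pixels"])
E
```

```text
{'time': np.float64(11.8), 'tool_pos': array([0.5692, 0.2492, 0.2896]), 'contact_force': array([ 0.5588,  0.4524, -0.2045])}
1795 [0.1968 0.1974 0.1979] [0.551 0.231 0.183] [0.588 0.274 0.35 ]
148 [0.196  0.1971 0.1983] [0.552 0.232 0.184] [0.591 0.273 0.199]
```

View pics/s3.png

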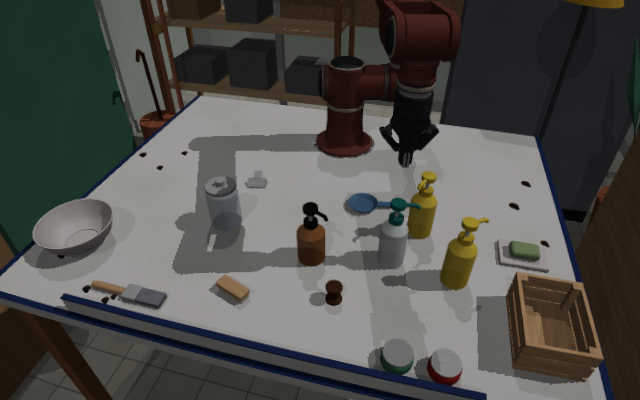

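The frosted bottle stands upright where it was (head at (398,205)) with the head fully up. The hand is clear above and the amber bottle is untouched at (312,215).

```bash
python3 -c "
from plant import *
print(job_done())"
```

```text
the job is handed in; nothing more can be done
None
```

I pressed the teal pump to its stop (about 25 mm), held it, and let it up slowly over about 2.5 s; the hand is clear, the frosted bottle stands upright where it was, the amber pump was not touched, and the job is handed in (no verdict was returned).

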